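# Snap a housing shut in bench-held pliers

### The job

Push the grey case along its channel until it is fully home against the end stop under the open pliers, then press the upper black grip of the pliers down until the white cap clicks shut under both of the case's steel catches. Let the pliers spring open again and leave the closed case home against the stop. Never press the cap with the robot itself, and leave the other things on the bench where they lie.

Things in the scene. Friction and masses are not known exactly. Their poses are not given: they have to be found in the camera images.
- station: Fixed aluminium fixture. Origin on the table under the centre of the plier jaw, z up. A straight channel runs along its y from -192 mm to a stop; channel floor 20 mm above the table, rails 64 mm apart inside, 10 mm high. The pliers' hinge stands on the +x side of the channel; their grip sticks out on the -x side (to the robot at yaw 0), over a fixed lower grip, top 34 mm up.
- stop (a point): Centre of the face of the steel end stop that the case must touch: 45.5 mm along +y from the station's origin, 40 mm up; the stop is 60 mm wide, its top 60 mm above the table.
- case: Loose grey case, 0.35 kg, in the channel, axes along the station's. Origin: underside centre of its 60 (x) by 90 (y) mm body; floor 8 thick, end walls 34 and corner guides 44 high. A 44 wide tail runs back to y = -85 mm and ends in the push tab. It starts 50 to 90 mm short of home and slides to the station's +y with 1 to 3 N; home is when its +y end touches the stop, its origin then over the station's.
- tab (a point): Top centre of the upright push tab at the -y end of the case: 44 wide (x), 8 thick (y), its top 55 mm above the case's underside; this point is at y = -81 mm in the case. Its back face looks to -y.
- cap: Loose white cap: plate 40 (x) by 77 (y) by 10 mm with a 22 by 44 by 12 mm block on top; origin at its underside's centre. At first it lies unlatched on the sloping tops of the catches, its origin about 36 mm above the case's; snapped shut it rests 17 mm above it, both catches over its edges.
- catch_far (a joint): sprung steel catch on the +x side of the case, 50 mm long, hook top about 38 mm above the case's underside; rad, 0 upright (rest, and when latched over the cap), positive when pushed outwards, about 0.18 as the cap passes
- catch_near (a joint): the same catch on the -x side of the case
- pliers (a joint): Hinge of the pliers' upper arm, rad: sprung open to 0.38; about 0.02 when closed on a home case with its cap snapped; 0 closed on nothing. Hinge axis along the station's y at x = +105, z = 80 mm. The arm is a 22 mm wide steel bar with a 28 mm wide domed pad over the station's origin; open, the pad's underside is about 95 mm above the table.
- grip (a point): Middle of the top of the pliers' upper black grip (95 long, 34 wide, 22 mm thick), in the arm 215 mm from the hinge axis and 18 mm above the line through it. Moves on an arc, about 175 mm above the table when open, 100 mm when the cap has snapped. Pressing it down takes 2 to 5 N, at the click about 7 N; then it stops hard. Let go, it springs up.
Mind the look-alikes: they are no part of the job. What is shaped like the case but orange or yellow is not meant.

How it is judged:
By the outcome, as a careful person would: the job done as asked, in the order asked, and still so for the second after the job is handed in, with the robot touching nothing.
It also fails if it takes over 48 s, if anything falls off the work surface, if the arm or the gripper's body presses on something with over 40 N, if the wrist force passes 120 N, or if a joint passes its speed limit or range.

### The arm

A 6-joint arm with a two-finger parallel gripper is mounted at the origin on the work surface. World frame = base frame: x ahead of the robot, y to its left, z up, the work surface at z = 0. Lengths are in m, angles in rad, forces in N, time in s.
With the tool pointing down it reaches from about 0.35 to 0.875 m from the base axis. Payload 4.2 kg.
Tool frame: the origin (TCP) lies midway between the tips of the shut fingers; the grasp point (between the pads) lies 19 mm behind it; z points along the fingers, y is the line along which they close (so a half turn about z gives the same grasp; the last joint's range is limited). The gripper opens to 85 mm and grips with 20 to 120 N. Pads are 22 mm wide; open, the fingers measure 114 mm over their backs; the gripper's body (76 mm by 85 mm) begins 54 mm behind the grasp point. The pads swing forward as they close: fully open they stand 13 mm farther back than shut.
Start: joints at [-0.868, 0.385, 0.008, 0, -1.194, -0.259], TCP at [0.268, -0.564, 0.231] pointing down, gripper open.
Joint ranges: [-3.14, 3.14], [-1.21, 2.06], [-1.07, 1.41], [-3.16, 2.05], [-2.99, -0.16], [-3.1, 3.1]. Speed limits (rad/s): [2.79, 2.79, 3.14, 3.14, 3.14, 3.14].

### API

Orientations are given as a unit quaternion [w, x, y, z].
In Python, from workcell import telemetry, eyes, robot gives the robot as it stands. The module is installed in compiled form; this text tells all that it offers.
- The arm moves only by the shell command python3 -m jog 'ROWS' [OPENING]. ROWS is JSON, a list of rows, each an object of numbers: "tx", "ty", "tz": the shift along the world's x, y, z as a fraction of full scale; "yaw": the turn about the world's z as a fraction of full scale. A call has 1 to 8 rows; each row is the pose to reach, as a shift and turn from the pose commanded when the call began; what a row does not reach only later rows make up. Full scale, the value 1, is 120 mm for a shift and pi/2 rad for a turn. A row lasts 1/12 s, in which the tool goes at most 41.7 mm and 7.16 degrees, less where a joint would pass 70% of its speed; a pose out of reach is approached as far as the arm can. A call with a number of a shift or a turn outside -1 to 1 is refused whole. A call with a gripper value outside its range is refused whole. OPENING is the finger opening in mm, from 0 to 85.4, set as the call begins (- or left out, the last holds). The fingers move at their own pace and stop on an object; the grip force is fixed at half the most. Time passes only in rows, so rows that repeat a pose let the fingers close. It gives the time, the measured TCP pose, the force, the opening and the grip force at its end, in the units of the state.
- telemetry.observe(): the state, without advancing time (a new reading comes with each control period).
- eyes.get_image(name): name is "scene" or "side" or "wrist"; returns a dict with "image" (384x512x3 uint8, red, green, blue), "camera_matrix" (3x3 intrinsics, pixels), "R" (3x3) and "t" (3): a world point X has camera coordinates R X + t; the wrist camera has in their place "T_tool_cam" (4x4, takes a point from camera to tool coordinates, whose origin is the TCP and whose axes are the flange's). Camera axes: x right, y down, z forward; pixel columns grow to the right and rows downward; lengths in m; the calibration is good to about 2 mm. The wrist camera is an equidistant fisheye: a pixel r from the principal point sees the ray r / f radians off the axis. A picture is of the moment at which its call begins: read the wrist's pose just before it. There is no depth.
- robot.finish_job(): hands the job in; it is judged then, once.
The state is a dict: "time": time; "joint_pos": joint angles; "joint_vel": joint speeds; "tau": joint torques, N m; "tcp_pos": TCP position; "tool_rot": TCP orientation; "contact_force": force on the tool from outside, world axes, zero at the start; "torque": the same for the moment, N m; "opening": opening from 0.0 (shut) to 1.0 (fully open); "grip_force": force on a finger pad.
Only numpy, scipy, OpenCV 4.12 (cv2) and the standard library are available. Lean on these libraries where they do the work, as an engineer would, in place of code of your own. Each camera call takes 0.05 s, during which the arm holds its last target. There are 200 camera calls.

## Working session

There is one attempt and no reset: what is moved stays moved. The work goes in short steps, Python scripts to look and compute and a shell command to move; the robot and the scene stay as the last step left them, time stands still between calls to the robot, and variables do not carry over. Pictures are saved under pics/ and viewed, at most 10 in all, crops included, and the job is handed in when it is done.

```bash
mkdir -p pics; python3 - <<'E'
from workcell import telemetry, eyes
import cv2,pickle,numpy as np
s=telemetry.observe();print(s['time'],s['tcp_pos'],s['tool_rot'],s['opening'],s['contact_force'])
d={n:eyes.get_image(n) for n in("scene","side")}
pickle.dump(d,open('d.pkl','wb'))
for n in d:cv2.imwrite(f'pics/{n}0.png',cv2.resize(d[n]['image'][:,:,::-1],(800,600)))
for n in d: print(n,d[n]['camera_matrix'],d[n]['R'],d[n]['t'])
E
```

```text
0.0 [ 0.26809348 -0.56392713  0.23020828] [-2.98068591e-04 -2.19967754e-01  9.75506524e-01  1.05791993e-03] 0.9960681176778772 [-0.29638343 -0.13489223  1.27535959]
scene [[374.40696138   0.         262.22189   ]
 [  0.         374.40696138 192.59405453]
 [  0.           0.           1.        ]] [[-0.88125735  0.47225037  0.01910656]
 [ 0.26523682  0.52760424 -0.80702119]
 [-0.39119676 -0.70612559 -0.5902133 ]] [ 0.52497512 -0.04656331  1.03308906]
side [[438.73705116   0.         257.59039952]
 [  0.         438.73705116 196.0759117 ]
 [  0.           0.           1.        ]] [[-0.91403184 -0.40561683 -0.00455947]
 [-0.29558862  0.67370378 -0.67731129]
 [ 0.27780059 -0.61773635 -0.73568243]] [0.46589293 0.27296728 0.87419645]
```

View pics/scene0.png

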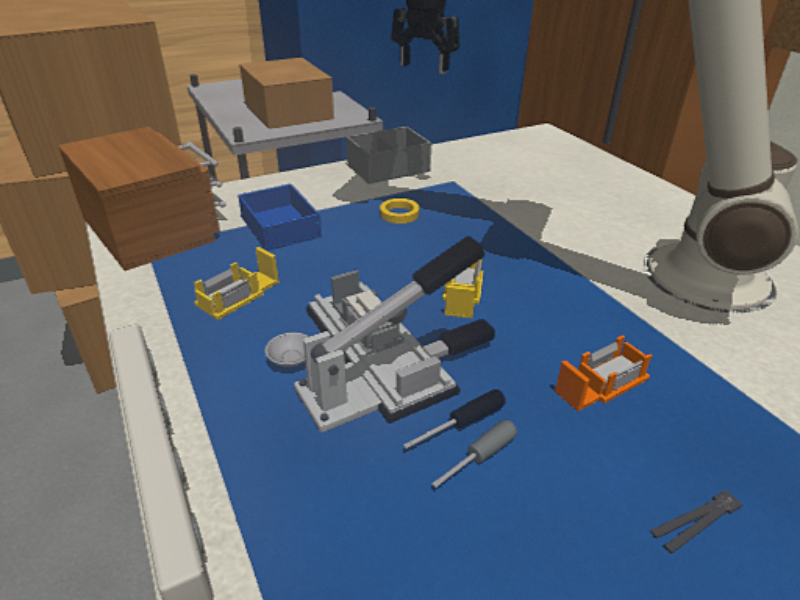

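View pics/side0.png

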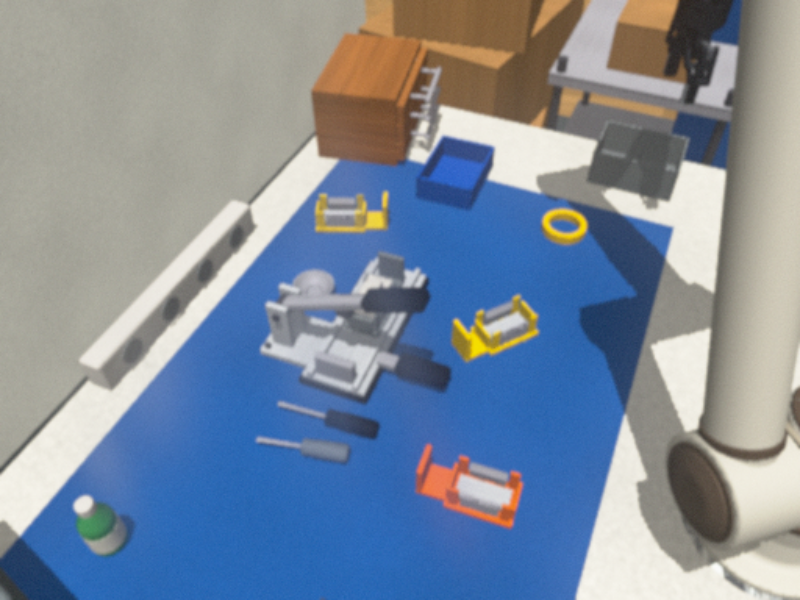

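The scene view shows the station near (380,350). Its stop plate is at (418,375), the hinge at (325,375), the upper grip at (450,265) and the lower grip at (468,338). Case candidates:
- yellow at (235,285)
- yellow at (462,290)
- orange at (605,370)
- grey in the channel, with its tab at (345,285)

Only the grey one is in the channel, so it is the one meant. I'll confirm that in an enlarged crop of both views.

```bash
python3 - <<'E'
import cv2,pickle,numpy as np
d=pickle.load(open('d.pkl','rb'))
a=d['scene']['image'][145:285,180:325,::-1];b=d['side']['image'][150:265,155:300,::-1]
a=cv2.resize(a,None,fx=4,fy=4,interpolation=2);b=cv2.resize(b,None,fx=4,fy=4,interpolation=2)
cv2.imwrite('pics/ca.png',a);cv2.imwrite('pics/cb.png',b);print(a.shape,b.shape)
E
```

```text
(560, 580, 3) (460, 580, 3)
```

View pics/ca.png

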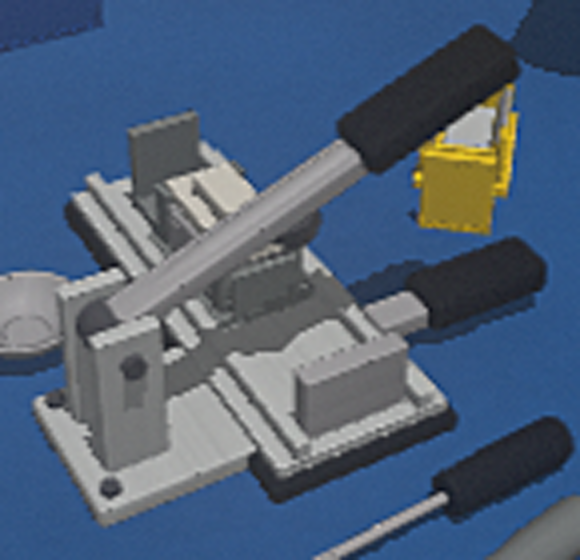

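View pics/cb.png

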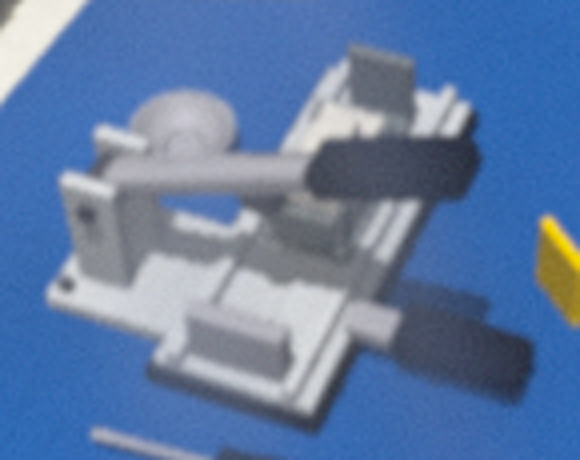

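The crops confirm the grey case, with its white cap, in the channel. The tab top edge runs (130,128)–(197,112) in the scene crop and (350,46)–(413,60) in the side crop. The stop top runs (301,370)–(403,338) and (190,308)–(290,345).

```bash
cat > h.py <<'E'
import cv2,pickle,numpy as np
def P(d):return d['camera_matrix']@np.c_[d['R'],d['t']]
def tri(d,a,b):
    X=cv2.triangulatePoints(P(d['scene']),P(d['side']),np.array(a,float).reshape(2,1),np.array(b,float).reshape(2,1)).ravel();return X[:3]/X[3]
def ray(d,p,z):
    r=d['R'].T@np.linalg.inv(d['camera_matrix'])@[p[0],p[1],1];c=-d['R'].T@d['t'];return c+r*(z-c[2])/r[2]
E
python3 - <<'E'
from h import *
d=pickle.load(open('d.pkl','rb'))
A=lambda x,y:(180+x/4-.4,145+y/4-.4)
B=lambda x,y:(155+x/4-.4,150+y/4-.4)
for n,a,b,z in [('tabL',(130,128),(350,46),.075),('tabR',(197,112),(413,60),.075),('stopfL',(300,383),(187,328),.06),('stopfR',(407,350),(290,353),.06),('stopbL',(302,366),(192,305),.06),('stopbR',(402,334),(290,345),.06),('gripfar',(500,55),(465,165),None),('gripnear',(358,145),(320,165),None),('lowgripend',(530,262),(520,365),None)]:
    print(n,tri(d,A(*a),B(*b)).round(4), *( [ray(d['scene'] ,A(*a),z).round(4),ray(d['side'],B(*b),z).round(4)] if z else []))
E
```

```text
tabL [ 0.6322 -0.1807  0.0776] [ 0.6308 -0.1848  0.075 ] [ 0.6333 -0.183   0.075 ]
tabR [ 0.59   -0.1833  0.0771] [ 0.589 -0.183  0.075] [ 0.5917 -0.1872  0.075 ]
stopfL [0.6305 0.0379 0.0536] [0.6334 0.0367 0.06  ] [0.6254 0.0467 0.06  ]
stopfR [0.5694 0.032  0.0502] [0.5752 0.0398 0.06  ] [0.5652 0.0392 0.06  ]
stopbL [0.6293 0.0327 0.0643] [0.627  0.0264 0.06  ] [0.6308 0.0312 0.06  ]
stopbR [0.5699 0.0296 0.057 ] [0.5713 0.0284 0.06  ] [0.5677 0.0343 0.06  ]
gripfar [ 0.4907 -0.0256  0.1758]
gripnear [ 0.5726 -0.0219  0.1463]
lowgripend [ 0.4541 -0.0257  0.0271]
```

```bash
python3 -m jog '[{"tx":1,"ty":0.9,"yaw":0.4},{"tx":1,"ty":0.9,"yaw":0.4},{"tx":1,"ty":0.9,"yaw":0.4},{"tx":1,"ty":0.9,"yaw":0.4},{"tx":1,"ty":0.9,"yaw":0.4},{"tx":1,"ty":0.9,"yaw":0.4}]' 0
python3 -m jog '[{"tx":1,"ty":0.9,"yaw":0.39},{"tx":1,"ty":0.9,"yaw":0.39},{"tx":1,"ty":0.9,"yaw":0.39},{"tx":1,"ty":0.9,"yaw":0.39},{"tx":1,"ty":0.9,"yaw":0.39},{"tx":1,"ty":0.9,"yaw":0.39}]'
python3 -m jog '[{"tx":0.87,"ty":0.75},{"tx":0.87,"ty":0.75},{"tx":0.87,"ty":0.75},{"tx":0.87,"ty":0.75},{"tx":0.87,"ty":0.75}]'
```

```text
$[0]: bad value
$[0]: bad value
$[0]: bad value
```

```bash
python3 -m jog '[{"tx":1,"ty":0.9,"tz":0,"yaw":0.4},{"tx":1,"ty":0.9,"tz":0,"yaw":0.4},{"tx":1,"ty":0.9,"tz":0,"yaw":0.4},{"tx":1,"ty":0.9,"tz":0,"yaw":0.4},{"tx":1,"ty":0.9,"tz":0,"yaw":0.4},{"tx":1,"ty":0.9,"tz":0,"yaw":0.4}]' 0
```

```text
time: 0.6
tcp_pos: [0.3898, -0.4548, 0.2308]
tool_rot: [-0.0, -0.513, 0.858, 0.0]
contact_force: [-0.5, 0.6, -0.4]
opening: 0.145
grip_force: 0.0
```

```bash
python3 -m jog '[{"tx":1,"ty":0.9,"tz":0,"yaw":0.35},{"tx":1,"ty":0.9,"tz":0,"yaw":0.35},{"tx":1,"ty":0.9,"tz":0,"yaw":0.35},{"tx":1,"ty":0.9,"tz":0,"yaw":0.35},{"tx":1,"ty":0.9,"tz":0,"yaw":0.35},{"tx":1,"ty":0.9,"tz":0,"yaw":0.35}]'
python3 -m jog '[{"tx":0.85,"ty":0.75,"tz":0,"yaw":0},{"tx":0.85,"ty":0.75,"tz":0,"yaw":0},{"tx":0.85,"ty":0.75,"tz":0,"yaw":0},{"tx":0.85,"ty":0.75,"tz":-0.3,"yaw":0},{"tx":0.85,"ty":0.75,"tz":-0.6,"yaw":0},{"tx":0.85,"ty":0.75,"tz":-0.8,"yaw":0}]'
python3 - <<'E'
from workcell import telemetry, eyes
import cv2,pickle
s=telemetry.observe();d={n:eyes.get_image(n) for n in("scene","side")}
pickle.dump(d,open('d1.pkl','wb'))
a=cv2.resize(d['scene']['image'][100:290,140:360,::-1],None,fx=3.2,fy=3.2,interpolation=2)
cv2.imwrite('pics/s1.png',a)
E
```

```text
time: 1.1
tcp_pos: [0.509, -0.3477, 0.2306]
tool_rot: [0.0, 0.725, -0.689, -0.001]
contact_force: [-0.8, -0.6, -0.1]
opening: 0.002
grip_force: 0.0
time: 1.6
tcp_pos: [0.6086, -0.2585, 0.1316]
tool_rot: [0.001, 0.723, -0.691, -0.002]
contact_force: [-0.9, 0.2, -0.5]
opening: 0.003
grip_force: 0.0
```

View pics/s1.png

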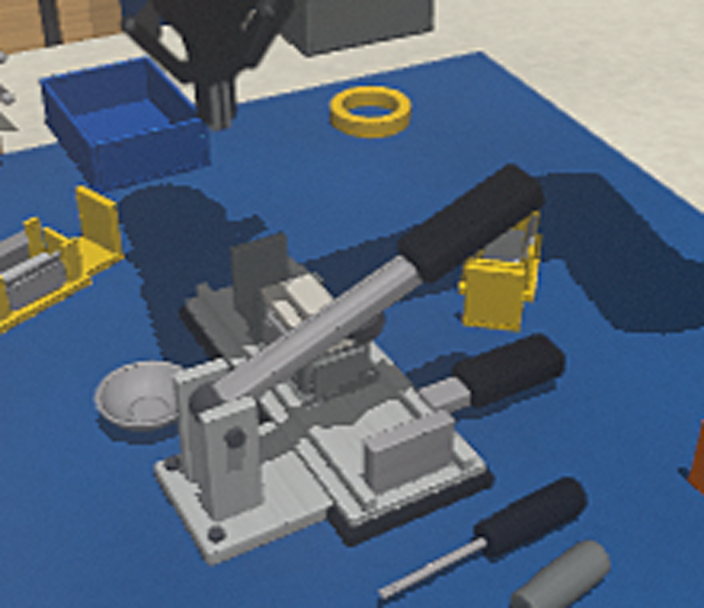

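The shut gripper hangs behind the tab (fingertips at (215,125), tab at (260,280)) and the way is clear. I'll lower it and push.

```bash
python3 -m jog '[{"tx":0,"ty":0,"tz":-0.35,"yaw":0},{"tx":0,"ty":0,"tz":-0.66,"yaw":0},{"tx":0,"ty":0.2,"tz":-0.66,"yaw":0},{"tx":0,"ty":0.3,"tz":-0.66,"yaw":0},{"tx":0,"ty":0.4,"tz":-0.66,"yaw":0},{"tx":0,"ty":0.46,"tz":-0.66,"yaw":0},{"tx":0,"ty":0.52,"tz":-0.66,"yaw":0}]'
python3 -m jog '[{"tx":0,"ty":0.08,"tz":0,"yaw":0},{"tx":0,"ty":0.16,"tz":0,"yaw":0}]'
```

```text
time: 2.28
tcp_pos: [0.6121, -0.196, 0.0591]
tool_rot: [-0.001, 0.725, -0.689, 0.002]
contact_force: [0.5, -4.5, 1.5]
opening: -0.004
grip_force: 2.4
time: 2.45
tcp_pos: [0.6122, -0.1778, 0.0591]
tool_rot: [-0.001, 0.725, -0.689, 0.003]
contact_force: [0.6, -6.3, 5.5]
opening: -0.0
grip_force: 2.9
```

```bash
python3 -m jog '[{"tx":0,"ty":0.08,"tz":0,"yaw":0},{"tx":-0.01,"ty":0.16,"tz":0,"yaw":0},{"tx":-0.015,"ty":0.24,"tz":0,"yaw":0},{"tx":-0.02,"ty":0.32,"tz":0,"yaw":0},{"tx":-0.025,"ty":0.38,"tz":0,"yaw":0}]'
python3 -m jog '[{"tx":0,"ty":0.03,"tz":0,"yaw":0},{"tx":0,"ty":0.06,"tz":0,"yaw":0},{"tx":0,"ty":0.08,"tz":0,"yaw":0}]'
```

```text
time: 2.87
tcp_pos: [0.6089, -0.1315, 0.0586]
tool_rot: [-0.001, 0.725, -0.689, 0.002]
contact_force: [0.6, -5.5, 4.5]
opening: 0.004
grip_force: 2.7
time: 3.12
tcp_pos: [0.6079, -0.1218, 0.0569]
tool_rot: [-0.0, 0.725, -0.689, 0.001]
contact_force: [0.9, -5.2, 3.9]
opening: -0.0
grip_force: 2.5
```

```bash
python3 -m jog '[{"tx":0,"ty":0.03,"tz":0,"yaw":0},{"tx":0,"ty":0.06,"tz":0,"yaw":0},{"tx":0,"ty":0.06,"tz":0,"yaw":0}]'
python3 -m jog '[{"tx":0,"ty":0.03,"tz":0,"yaw":0},{"tx":0,"ty":0.05,"tz":0,"yaw":0},{"tx":0,"ty":0.05,"tz":0,"yaw":0}]'
```

```text
time: 3.37
tcp_pos: [0.6068, -0.1166, 0.0566]
tool_rot: [0.002, 0.725, -0.689, 0.0]
contact_force: [0.1, -11.0, 4.4]
opening: -0.0
grip_force: 5.6
time: 3.62
tcp_pos: [0.6069, -0.1162, 0.0573]
tool_rot: [0.004, 0.725, -0.689, 0.002]
contact_force: [1.2, -32.9, 3.8]
opening: -0.005
grip_force: 16.0
```

The case stopped hard at y = -0.116, so it is home. I'll back off and rise above the grip.

```bash
python3 -m jog '[{"tx":0,"ty":-0.1,"tz":0,"yaw":0},{"tx":0,"ty":-0.35,"tz":0,"yaw":0},{"tx":0,"ty":-0.35,"tz":0.3,"yaw":0},{"tx":0,"ty":-0.35,"tz":0.6,"yaw":0},{"tx":0,"ty":-0.35,"tz":1,"yaw":0},{"tx":-0.2,"ty":-0.35,"tz":1,"yaw":0}]'
python3 -m jog '[{"tx":-0.3,"ty":0,"tz":0.35,"yaw":0},{"tx":-0.6,"ty":0,"tz":0.6,"yaw":0},{"tx":-0.6,"ty":0,"tz":0.6,"yaw":0}]'
python3 - <<'E'
from workcell import telemetry, eyes
import cv2,pickle
d={n:eyes.get_image(n) for n in("scene","side")}
pickle.dump(d,open('d2.pkl','wb'))
a=cv2.resize(d['scene']['image'][145:285,180:325,::-1],(400,386),interpolation=2)
b=cv2.resize(d['side']['image'][145:285,155:300,::-1],(400,386),interpolation=2)
cv2.imwrite('pics/s2.png',cv2.hconcat([a,b]))
E
```

```text
time: 4.12
tcp_pos: [0.5899, -0.1505, 0.1827]
tool_rot: [-0.004, 0.725, -0.688, 0.006]
contact_force: [1.9, 0.5, 1.9]
opening: -0.003
grip_force: 0.0
time: 4.37
tcp_pos: [0.5092, -0.1497, 0.2508]
tool_rot: [-0.001, 0.725, -0.689, 0.0]
contact_force: [0.5, 0.1, 0.4]
opening: -0.003
grip_force: 0.0
```

View pics/s2.png

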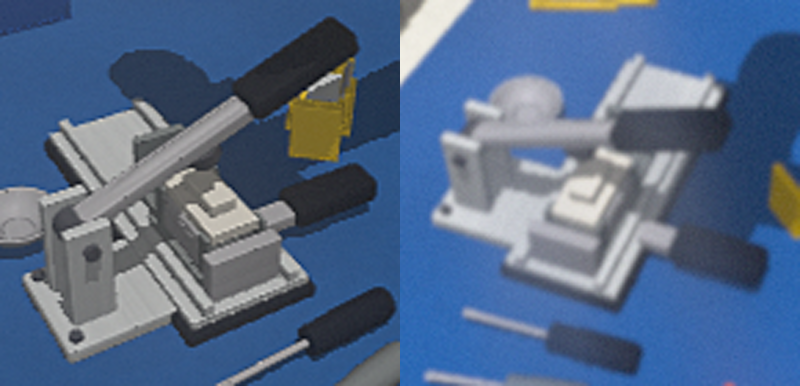

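The case sits against the stop with the cap on it: cap at (215,205), stop at (242,262). The pad stays above. Next I'll press the grip.

```bash
python3 -m jog '[{"tx":0,"ty":0.35,"tz":0,"yaw":0},{"tx":0,"ty":0.7,"tz":0,"yaw":0},{"tx":0,"ty":1,"tz":0,"yaw":0},{"tx":0,"ty":1,"tz":-0.2,"yaw":0},{"tx":0,"ty":1,"tz":-0.4,"yaw":0},{"tx":0,"ty":1,"tz":-0.4,"yaw":0}]'
python3 -m jog '[{"tx":0,"ty":0.05,"tz":-0.08,"yaw":0},{"tx":0,"ty":0.05,"tz":-0.16,"yaw":0},{"tx":0,"ty":0.05,"tz":-0.24,"yaw":0},{"tx":0,"ty":0.05,"tz":-0.32,"yaw":0},{"tx":0,"ty":0.05,"tz":-0.4,"yaw":0}]'
```

```text
time: 4.97
tcp_pos: [0.5078, -0.0291, 0.1937]
tool_rot: [0.004, 0.725, -0.689, -0.005]
contact_force: [-1.3, -0.1, -0.7]
opening: 0.002
grip_force: 0.0
time: 5.38
tcp_pos: [0.5115, -0.0247, 0.1517]
tool_rot: [-0.0, 0.725, -0.689, 0.0]
contact_force: [-1.6, 1.4, 2.2]
opening: 0.001
grip_force: 1.2
```

```bash
python3 -m jog '[{"tx":-0.02,"ty":0,"tz":-0.07,"yaw":0},{"tx":-0.04,"ty":0,"tz":-0.14,"yaw":0},{"tx":-0.06,"ty":0,"tz":-0.21,"yaw":0},{"tx":-0.08,"ty":0,"tz":-0.28,"yaw":0},{"tx":-0.08,"ty":0,"tz":-0.33,"yaw":0}]'
python3 -m jog '[{"tx":0,"ty":0,"tz":-0.03,"yaw":0},{"tx":0,"ty":0,"tz":-0.06,"yaw":0},{"tx":0,"ty":0,"tz":-0.06,"yaw":0}]'
```

```text
time: 5.8
tcp_pos: [0.503, -0.0251, 0.1155]
tool_rot: [-0.0, 0.726, -0.688, 0.002]
contact_force: [-11.5, 2.2, 38.7]
opening: 0.0
grip_force: 18.4
time: 6.05
tcp_pos: [0.5022, -0.0248, 0.1057]
tool_rot: [-0.001, 0.725, -0.689, 0.001]
contact_force: [-0.2, -2.3, 4.9]
opening: -0.0
grip_force: 2.1
```

```bash
python3 -m jog '[{"tx":0,"ty":0,"tz":-0.02,"yaw":0},{"tx":0,"ty":0,"tz":-0.04,"yaw":0},{"tx":0,"ty":0,"tz":-0.04,"yaw":0}]'
python3 - <<'E'
from workcell import eyes
import cv2
d={n:eyes.get_image(n) for n in("scene","side")}
a=cv2.resize(d['scene']['image'][145:285,180:325,::-1],(400,386),interpolation=2)
b=cv2.resize(d['side']['image'][145:285,155:300,::-1],(400,386),interpolation=2)
cv2.imwrite('pics/s3.png',cv2.hconcat([a,b]))
E
```

```text
time: 6.3
tcp_pos: [0.5018, -0.0248, 0.1015]
tool_rot: [0.0, 0.725, -0.689, 0.001]
contact_force: [-2.9, -1.1, 10.4]
opening: -0.002
grip_force: 5.0
```

View pics/s3.png

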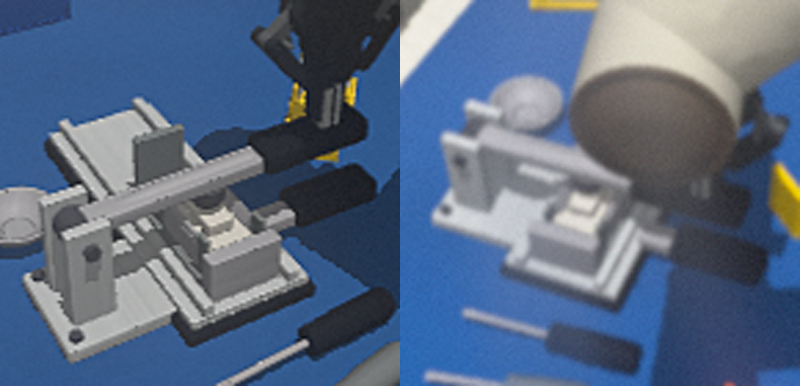

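The pad sits on the cap's block at (212,200) and the arm is nearly level, so I'll check for the hard stop.

```bash
python3 -m jog '[{"tx":0,"ty":0,"tz":-0.02,"yaw":0},{"tx":0,"ty":0,"tz":-0.04,"yaw":0},{"tx":0,"ty":0,"tz":-0.04,"yaw":0}]'
```

```text
time: 6.65
tcp_pos: [0.5018, -0.0248, 0.1001]
tool_rot: [0.0, 0.726, -0.688, 0.001]
contact_force: [-11.7, 2.5, 32.7]
opening: 0.0
grip_force: 16.2
```

It is at the hard stop at z = 0.100, as expected. I'll release slowly, get clear and look.

```bash
python3 -m jog '[{"tx":0,"ty":0,"tz":0.1,"yaw":0},{"tx":0,"ty":0,"tz":0.2,"yaw":0},{"tx":0.02,"ty":0,"tz":0.3,"yaw":0},{"tx":0.04,"ty":0,"tz":0.4,"yaw":0},{"tx":0.06,"ty":0,"tz":0.55,"yaw":0},{"tx":0.06,"ty":0,"tz":0.75,"yaw":0},{"tx":0.06,"ty":0,"tz":1,"yaw":0}]'
python3 -m jog '[{"tx":0,"ty":0,"tz":0.3,"yaw":0},{"tx":0,"ty":-0.4,"tz":0.3,"yaw":0},{"tx":-0.3,"ty":-0.7,"tz":0.3,"yaw":0},{"tx":-0.6,"ty":-1,"tz":0.3,"yaw":0},{"tx":-0.6,"ty":-1,"tz":0.3,"yaw":0}]'
python3 - <<'E'
from workcell import eyes
from h import *
d={n:eyes.get_image(n) for n in("scene","side")}
pickle.dump(d,open('d4.pkl','wb'))
a=cv2.resize(d['scene']['image'][145:285,180:325,::-1],(400,386),interpolation=2)
b=cv2.resize(d['scene']['image'][190:260,220:293,::-1],(400,386),interpolation=2)
cv2.imwrite('pics/s4.png',cv2.hconcat([a,b]))
E
```

```text
time: 7.23
tcp_pos: [0.5079, -0.0245, 0.2147]
tool_rot: [0.001, 0.725, -0.689, -0.001]
contact_force: [1.0, 0.1, -0.6]
opening: 0.001
grip_force: 0.0
time: 7.65
tcp_pos: [0.4341, -0.146, 0.2508]
tool_rot: [0.0, 0.724, -0.689, -0.001]
contact_force: [-1.1, 0.0, -0.2]
opening: -0.006
grip_force: 0.0
```

View pics/s4.png

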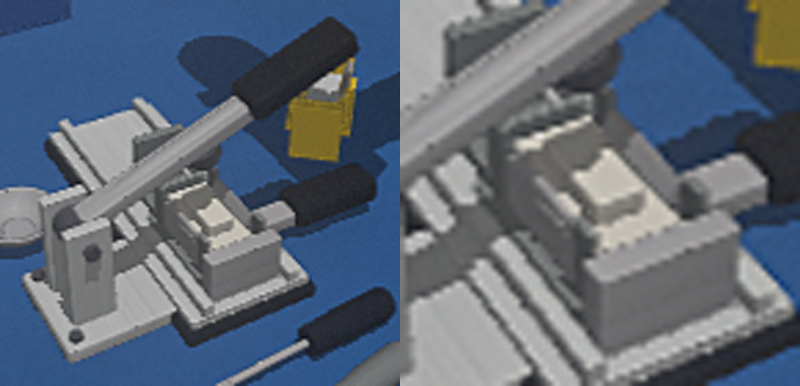

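The pliers have sprung open and the cap has sunk between the catches, with its block at (615,190) in the right panel. I'll check the height and the far catch in one enlarged crop from both views.

```bash
python3 - <<'E'
from h import *
d=pickle.load(open('d4.pkl','rb'))
a=cv2.resize(d['scene']['image'][200:250,235:285,::-1],(400,400),interpolation=2)
b=cv2.resize(d['side']['image'][190:240,200:250,::-1],(400,400),interpolation=2)
cv2.imwrite('pics/s5.png',cv2.hconcat([a,b]))
E
```

```text
(no output)
```

View pics/s5.png

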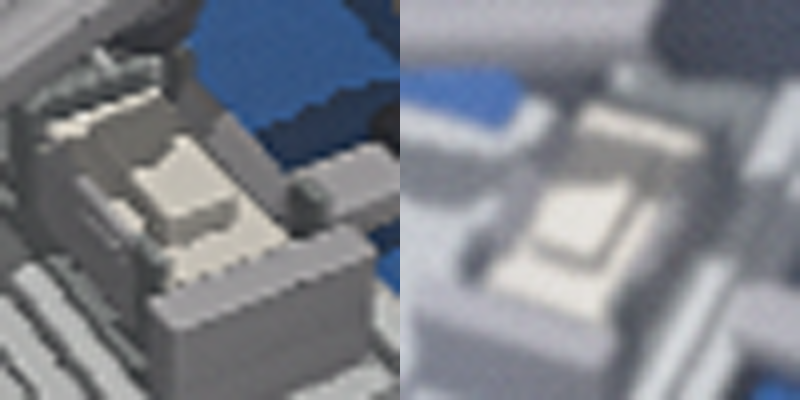

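```bash
python3 - <<'E'
from h import *
d=pickle.load(open('d4.pkl','rb'))
A=lambda x,y:(235+x/8-.45,200+y/8-.45)
B=lambda x,y:(200+x/8-.45,190+y/8-.45)
for a,b in [((176,217),(137,230)),((238,192),(204,250))]: print(tri(d,A(*a),B(*b)).round(4))
E
```

```text
[6.114e-01 4.000e-04 5.990e-02]
[ 0.5916 -0.0026  0.0577]
```

The block top is at 59 mm on both sides, which is the snapped height (20+17+22), and it is level. The case is still home.

```bash
python3 -c "
from workcell import robot
print(robot.finish_job())"
```

```text
the job is handed in; nothing more can be done
None
```

The job is handed in: the case is home against the stop, the cap measured level at its snapped height after I pressed the grip to its hard stop, the pliers have sprung open again, and the robot ended clear of everything (last move at 7.65 s of the 48 s limit).

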